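Seat the mounted sample in the fence corner and hold the loupe at focus

TASK

Push the black mounted sample square and flush into the corner of the two aluminium fences on the grey inspection plate, while the loupe is still on its blue rest. Then pick up the loupe by its orange handle and hold it level over the sample, the lens centred above the sample's red dot and at the height of the red collar on the post; finish while still holding it there, still and touching nothing else. Do not let the loupe touch the sample, and leave the collar, the jar, the beaker and the brass weight as they are.

Things in the scene. Friction and masses are not known exactly. Their poses are not given: they have to be found in the camera images.
- fixture: Grey fixed inspection plate, 240 (x) x 210 (y) x 10 mm, on the table, left or right, turned a little. Origin: centre of its underside; z up. Its two aluminium fences form a corner (see fence_corner). A steel post, 10 mm thick with a 24 mm foot, stands behind the +x fence at the plate's x = +106, y = +10 mm, its top 265 mm above the table.
- fence_corner (a point): Inner corner of the fences at the plate's top face, at x = +55, y = +45 mm of the plate, with the plate's axes. Fences 15 mm thick, 14 mm tall over the plate: one runs along the plate's y (from 115 mm on the -y side), one along its x (from 135 mm on the -x side); the corner opens to -x and -y.
- focus_mark (a point): Centre of the red collar (32 mm across, 8 mm thick) on the post. Its height is the height at which the lens centre is to be held; it differs each time, 130 to 210 mm above the table. It sits by friction; leave it where it is.
- sample_center (a point): Centre, half-way up, of the loose black block 60 (x) x 45 (y) x 20 mm, 0.15 to 0.28 kg, with a steel inset and a red dot mid-top. It lies on the plate clear of both fences, up to 0.3 rad out of square. Home: its 45 mm end on the +x fence, its 60 mm side on the +y fence, its centre 30 mm (-x) and 22.5 mm (-y) from the corner, 20 mm above the table.
- rest: Fixed blue loupe rest, base 210 x 80 x 8 mm, with two supports 45 mm tall over the table: 50 x 60 mm under the lens at x = +60 mm, and 22 x 50 mm under the handle's steel end at x = -82 mm. Between them (x -71 to +35 mm) the handle is free below and beside. Origin: underside, between the supports; x along the handle towards the lens.
- loupe: The whole loupe, 0.14 kg, 14 mm thick throughout, lying level on the rest. Origin: centre of the lens ring's underside, 7 mm below the lens centre.
- loupe_lens (a point): Centre of the loupe's lens, a clear disc in a black ring 68 mm across, 14 mm thick. z: normal to the lens, up; x: away from the handle. The orange handle runs along -x, 32 to 132 mm from the lens centre, then a steel end block 24 mm wide to 154 mm.
- loupe_grip (a point): Place to grip, the balance point of the loupe: on the orange handle, 85 mm from the lens centre, at mid-thickness, 52 mm above the table at the start. The handle is 18 mm wide (its y) and 14 mm high: pinch it across its width from above.
- jar: Amber jar with a white lid, 56 mm across, 85 mm tall, loose. Bystander. Origin under its centre.
- beaker: Steel beaker, 72 mm across, 90 mm tall, loose and open at the top. Bystander. Origin under its centre.
- weight: Brass weight with a knob, 40 mm across, 64 mm tall, loose. Bystander. Origin under its centre.
There are look-alikes about, which are no part of the job. Leave any pink look-alike of the loupe alone. Of the things that look like the part that bears sample_center, the smaller one is meant.

How it is judged (in metres and radians):
On the way, in this order (a step that is already met when the one before it is completed fails the run):
1. the sample is square and flush in the fence corner, the loupe still on its rest (x of sample_center in the frame of fixture between 0.0225 and 0.027 m and y of sample_center in the frame of fixture between 0.02 and 0.0245 m and z of sample_center in the frame of fixture below 0.024 m and angle between the x axis of sample_center and the x axis of fixture, either way round below 0.05 rad and distance of loupe_lens from where it was at the start of the episode below 0.02 m), for 0.2 s.
2. the loupe is lifted off its rest in the fingers (contact force between the fingers and loupe above 1 N and contact force between loupe and rest below 0.05 N and height (world z) of loupe_lens above 0.07 m), for 0.2 s.
At the end, for the whole second after the job is handed in: The sample is home in the corner (within 2.5 mm of each fence, within 0.05 rad of square); the loupe is held in the fingers and still, its lens centre within 10 mm sideways of the sample's centre and within 8 mm of the collar's height, level within 0.1 rad, touching neither fixture, sample nor rest (x of sample_center in the frame of fixture between 0.0225 and 0.027 m and y of sample_center in the frame of fixture between 0.02 and 0.0245 m and z of sample_center in the frame of fixture below 0.024 m and angle between the x axis of sample_center and the x axis of fixture, either way round below 0.05 rad and horizontal distance between loupe_lens and sample_center below 0.01 m and z of loupe_lens in the frame of focus_mark between -0.008 and 0.008 m and angle between loupe_lens's own z axis and vertical below 0.1 rad and contact force between the fingers and loupe above 1 N and linear speed of loupe below 0.02 m/s and angular speed of loupe below 0.1 rad/s and contact force between loupe and fixture below 0.05 N and contact force between loupe and sample below 0.05 N and contact force between loupe and rest below 0.05 N); the arm keeps its last pose, push and grip.
It fails at once if the loupe touches the sample (contact force between loupe and sample above 0.5 N).
It fails at once if the collar is shifted on its post (distance of focus_mark from where it was at the start of the episode above 0.004 m).
It fails at once if the jar is disturbed (distance of jar from where it was at the start of the episode above 0.02 m or angle between jar's own z axis and vertical above 0.3 rad).
It fails at once if the beaker is disturbed (distance of beaker from where it was at the start of the episode above 0.02 m or angle between beaker's own z axis and vertical above 0.3 rad).
It fails at once if the weight is disturbed (distance of weight from where it was at the start of the episode above 0.02 m or angle between weight's own z axis and vertical above 0.3 rad).
It also fails if it takes over 69 s, if anything falls off the work surface, if the arm or the gripper's body presses on something with over 40 N, if the wrist force passes 120 N, or if a joint passes its speed limit or range.

ROBOT

A 7-joint arm with a two-finger parallel gripper is mounted at the origin on the work surface. World frame = base frame: x ahead of the robot, y to its left, z up, the work surface at z = 0. Lengths are in mm, angles in rad, forces in N, time in s.
With the tool pointing down it reaches from about 350 to 900 mm from the base axis. Payload 19.9 kg.
Tool frame: the origin (TCP) lies between the finger pads; the fingertips stand 17 mm ahead of it and the grasp point (between the pads) lies 2 mm behind it (tcp_to_tips is the distance from the TCP to the fingertips, in mm); z points along the fingers, y is the line along which they close (so a half turn about z gives the same grasp; the last joint's range is limited). The gripper opens to 94 mm and grips with 3 to 60 N. Pads are 16 mm wide; open, the fingers measure 119 mm over their backs; the gripper's body (75 mm by 177 mm) begins 78 mm behind the grasp point.
Start: joints at [-1.351, 0.417, -0.01, 1.614, 0.005, 1.111, -0.053], TCP at [161.752, 603.686, 222.425] pointing down, gripper open.
Joint ranges: [-2.81, 2.81], [-0.39, 2.02], [-1.27, 1.25], [0.06, 2.57], [-1.19, 4.33], [0.19, 2], [-2.82, 2.82]. Speed limits (rad/s): [1.89, 1.89, 2.39, 2.39, 3.01, 3.01, 3.01].

INTERFACE

Orientations are given as a 3x3 rotation matrix whose columns are the frame's x, y, z axes.
In Python, from cell import * gives the robot as it stands.
- The arm moves only by the shell command python3 -m pendant 'ROWS' [FORCE]. ROWS is JSON, a list of rows, each an object with "dr": the turn, a rotation vector about the tool's x, y, z as a fraction of full scale, a list of three; "translation": the shift along the tool's x, y, z as a fraction of full scale, a list of three; "grip": the opening, from -1 (shut) to 1 (fully open). In form: [{"dr": [wx, wy, wz], "translation": [tx, ty, tz], "grip": grip}, ...]. A call has 1 to 8 rows; each row shifts and turns the commanded pose from where the row before left it, along the tool's axes as they then stand; what a row does not reach is not made up. Full scale, the value 1, is 0.05 m for a shift and 6 degrees for a turn. A row lasts 1/8 s, in which the tool goes at most 62.5 mm and 10.7 degrees, less where a joint would pass 70% of its speed; a pose out of reach is approached as far as the arm can. A call with a number of a shift or a turn outside -1 to 1 is refused whole. A call with a gripper value outside its range is refused whole. The fingers move at their own pace and stop on an object; FORCE is the grip in N (left out, the last holds). Time passes only in rows, so rows that do not move let the fingers close. It gives the time, the measured TCP pose, the force, the opening and the grip force at its end, in the units of the state.
- observe(): the state, without advancing time (a new reading comes with each control period).
- grab_frame(name): name is "scene" or "top" or "wrist"; returns (picture, depth): 384x512x3 uint8, red, green, blue; 384x512 float32, mm along the optical axis (not along the pixel's ray), 0 where there is no reading.
- get_calibration(name): a dict with "fx", "fy", "cx", "cy" (pixels), "R" (3x3) and "t" (3): a world point X has camera coordinates R X + t; the wrist camera has in their place "T_tool_cam" (4x4, takes a point from camera to tool coordinates, whose origin is the TCP and whose axes are the flange's). Camera axes: x right, y down, z forward; pixel columns grow to the right and rows downward; lengths in mm; the calibration is good to about 2 mm. A picture is of the moment at which its call begins: read the wrist's pose just before it. get_calibration takes no time and is no camera call.
- close_job(): hands the job in; it is judged then, once.
Trained networks look in the newest picture that a camera, given by its name, has taken for a name from the list of things; names that differ only in an ending like _2 or _b are one class to them, and where a whole thing is asked for, a point or a joint stands for the part that bears it (a point fixed in the world has none). Each returns a list of dicts, best first, with "p" (0 to 1); they miss things now and then, are a little off and sometimes report something else, mostly with a low value. They report only what shows in the picture. A call takes as long as a camera call. They do not tell look-alikes from the thing itself.
- spot_in(camera, query): "rect" ([centre column, centre row, width, height] in pixels, round what is visible of it).
- silhouettes(camera, query): "pixels" (384x512 bool, what is visible of it) and "rect" ([centre column, centre row, width, height] in pixels, round what is visible of it).
- mark_of(camera, query): "point" ([row, column] in pixels: a listed point, or the origin of a listed thing).
The state is a dict: "time_s": time; "q": joint angles; "joint_vel": joint speeds; "tau": joint torques, N m; "eef_pos": TCP position; "tcp_rot": TCP orientation; "force": force on the tool from outside, world axes, zero at the start; "ft_torque": the same for the moment, N m; "width": finger opening in mm; "grasp_force": force on a finger pad.
Only numpy, scipy, OpenCV 4.12 (cv2) and the standard library are available. Lean on these libraries where they do the work, as an engineer would, in place of code of your own. Each camera call takes 0.05 s, during which the arm holds its last target. There are 200 camera calls.

## Working session

There is one attempt and no reset: what is moved stays moved. The work goes in short steps, Python scripts to look and compute and a shell command to move; the robot and the scene stay as the last step left them, time stands still between calls to the robot, and variables do not carry over. Pictures are saved under pics/ and viewed, at most 10 in all, crops included, and the job is handed in when it is done.

```bash
mkdir -p pics; cat > h.py <<'E'
from cell import *
import numpy as np, cv2
def save(name,img): cv2.imwrite('pics/'+name,cv2.cvtColor(img,cv2.COLOR_RGB2BGR))
def world(cam,u,v,d,st=None):
    c=get_calibration(cam); p=np.stack([(u-c['cx'])/c['fx']*d,(v-c['cy'])/c['fy']*d,d],-1)
    if 'R' in c: return (p-np.array(c['t']))@np.array(c['R'])
    T=np.array(c['T_tool_cam']); p=p@T[:3,:3].T+T[:3,3]
    return p@np.array(st['tcp_rot']).T+np.array(st['eef_pos'])
def cloud(cam,d,st=None):
    v,u=np.mgrid[:d.shape[0],:d.shape[1]].astype(float)
    return world(cam,u,v,d.astype(float),st)
E
python3 - <<'E'
from h import *
st=observe(); print(st['time_s'],np.round(st['tcp_rot'],3).tolist())
im={}
for c in('scene','top'):
    p,d=grab_frame(c); im[c]=p; save(c+'0.png',p); C=cloud(c,d)
    np.savez(c+'0.npz',p=p,d=d,C=C)
    for q in('sample_center','loupe','fixture','rest','jar','beaker','weight'):
        for s in silhouettes(c,q)[:3]:
            m=s['pixels']&(d>0)
            if m.sum(): print(c,q,round(s['p'],2),np.round(s['rect']),np.round(np.median(C[m],0)),m.sum())
    for q in('fence_corner','focus_mark','loupe_grip','loupe_lens','sample_center'):
        for s in mark_of(c,q)[:3]:
            r,k=np.round(s['point']).astype(int); print(c,q,round(s['p'],2),(r,k),np.round(C[r,k]))
save('both.png',cv2.resize(np.hstack([im['top'],im['scene']]),(800,300)))
E
```

```text
0.0 [[-0.966, 0.259, -0.0], [0.259, 0.966, -0.001], [-0.0, -0.001, -1.0]]
scene sample_center 0.79 [160. 249.  32.  29.] [ 595. -350.   27.] 561
scene sample_center 0.48 [199. 213.  20.  15.] [ 524. -162.   29.] 222
scene loupe 0.75 [275. 180.  31.  29.] [599. 137.  56.] 330
scene loupe 0.59 [334. 217.  48.  28.] [790. 210.  11.] 417
scene fixture 0.88 [204. 206.  85.  76.] [ 566. -150.   10.] 2612
scene rest 0.68 [271. 187.  43.  38.] [585. 128.  10.] 541
scene jar 0.6 [104. 263.  23.  36.] [ 586. -518.   58.] 593
scene jar 0.35 [271. 186.  38.  36.] [563. 127.  10.] 499
scene beaker 0.66 [334. 148.  18.  28.] [554. 481.  61.] 382
scene weight 0.53 [284. 228.  12.  21.] [790.  -2.  39.] 210
scene fence_corner 0.81 (np.int64(215), np.int64(228)) [598. -88.  21.]
scene focus_mark 0.42 (np.int64(186), np.int64(224)) [ 642. -122.  188.]
scene loupe_grip 0.95 (np.int64(215), np.int64(341)) [830. 240.   0.]
scene loupe_grip 0.86 (np.int64(173), np.int64(272)) [473. 219.  -2.]
scene loupe_grip 0.73 (np.int64(188), np.int64(276)) [622. 111.  58.]
scene loupe_lens 0.88 (np.int64(186), np.int
[... 1053 characters left out ...]
28.]
top fence_corner 0.38 (np.int64(236), np.int64(94)) [541. 493.   4.]
top focus_mark 0.61 (np.int64(222), np.int64(281)) [575. -95.  20.]
top focus_mark 0.48 (np.int64(195), np.int64(296)) [ 633. -126.  197.]
top loupe_grip 0.89 (np.int64(144), np.int64(185)) [830. 206.  19.]
top loupe_grip 0.57 (np.int64(236), np.int64(202)) [532. 148.  61.]
top loupe_lens 0.84 (np.int64(163), np.int64(182)) [770. 216.  12.]
top loupe_lens 0.79 (np.int64(210), np.int64(210)) [612. 124.  55.]
top loupe_lens 0.31 (np.int64(210), np.int64(211)) [612. 121.  52.]
top sample_center 0.77 (np.int64(220), np.int64(361)) [ 577. -342.   28.]
top sample_center 0.67 (np.int64(242), np.int64(302)) [ 511. -157.   32.]
```

View pics/top0.png

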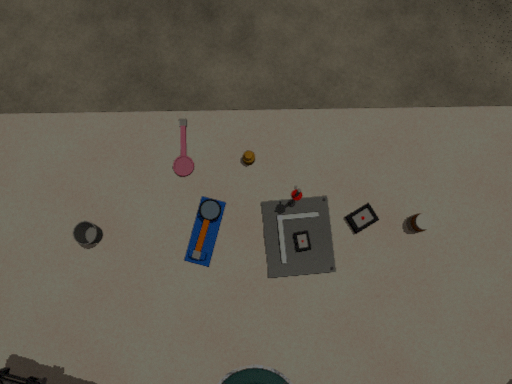

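View pics/scene0.png

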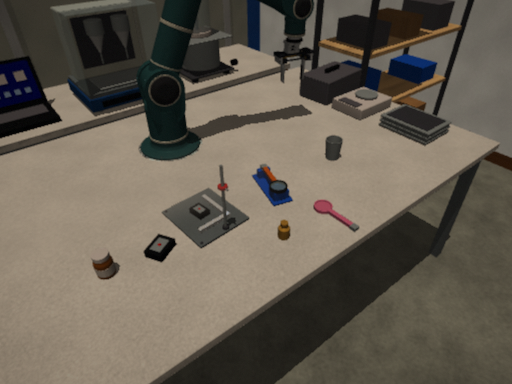

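The top view shows the plate at about (299,233) with the small sample at (302,243). The real loupe is on the blue rest at (205,232), the pink look-alike is at (184,150), and the collar is at (296,196). I'm moving the wrist camera over the plate.

```bash
python3 -m pendant '[{"dr":[0,0,0],"translation":[-0.5,-0.6,-0.6],"grip":1},{"dr":[0,0,0],"translation":[-0.6,-0.75,-0.6],"grip":1},{"dr":[0,0,0],"translation":[-0.6,-0.8,-0.4],"grip":1},{"dr":[0,0,0],"translation":[-0.6,-0.8,-0.4],"grip":1},{"dr":[0,0,0],"translation":[-0.6,-0.8,0],"grip":1},{"dr":[0,0,0],"translation":[-0.6,-0.8,0],"grip":1},{"dr":[0,0,0],"translation":[-0.6,-0.8,0],"grip":1},{"dr":[0,0,0],"translation":[-0.6,-0.8,0],"grip":1}]'
python3 -m pendant '[{"dr":[0,0,0],"translation":[-0.6,-0.8,0],"grip":1},{"dr":[0,0,0],"translation":[-0.6,-0.8,0],"grip":1},{"dr":[0,0,0],"translation":[-0.6,-0.8,0],"grip":1},{"dr":[0,0,0],"translation":[-0.6,-0.8,0],"grip":1},{"dr":[0,0,0],"translation":[-0.6,-0.8,0],"grip":1},{"dr":[0,0,0],"translation":[-0.6,-0.8,0],"grip":1},{"dr":[0,0,0],"translation":[0,0,0],"grip":1}]'
python3 - <<'E'
from h import *
st=observe(); p,d=grab_frame('wrist'); save('w1.png',p); C=cloud('wrist',d,st); np.savez('w1.npz',p=p,d=d,C=C)
print(st['time_s'],np.round(st['eef_pos']),np.round(st['tcp_rot'],3).tolist(),np.round(st['q'],2),get_calibration('wrist'))
E
```

```text
time_s: 2.3
eef_pos: [309.5, 244.2, 322.6]
tcp_rot: [[-0.966, 0.259, 0.0], [0.259, 0.966, 0.001], [-0.0, 0.001, -1.0]]
force: [0.5, 0.1, 0.2]
width: 93.9
grasp_force: 0.0
time_s: 3.18
eef_pos: [421.4, -35.4, 322.7]
tcp_rot: [[-0.965, 0.264, 0.001], [0.264, 0.965, -0.0], [-0.001, -0.0, -1.0]]
force: [-0.7, 0.2, 0.0]
width: 93.9
grasp_force: 0.0
3.175 [421. -35. 323.] [[-0.965, 0.264, 0.001], [0.264, 0.965, -0.0], [-0.001, -0.0, -1.0]] [-0.73 -0.09  0.7   1.96  0.06  1.25  1.25] {'fx': 284.6468431686643, 'fy': 284.6468431686643, 'cx': 254.81959333982945, 'cy': 192.83271492809868, 'T_tool_cam': array([[ 1.15924057e-03, -9.61873653e-01, -2.73491739e-01,
         7.92499240e+01],
       [ 9.99999227e-01,  1.23803151e-03, -1.15507026e-04,
        -1.05893152e-01],
       [ 4.49694556e-04, -2.73491394e-01,  9.61874345e-01,
        -1.62911648e+02],
       [ 0.00000000e+00,  0.00000000e+00,  0.00000000e+00,
         1.00000000e+00]])}
```

View pics/w1.png

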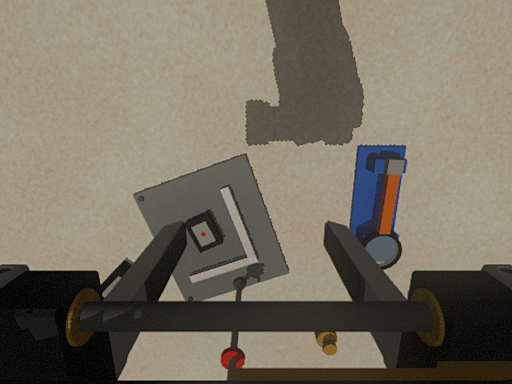

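The wrist view shows the plate with its fence corner at about (247,260), the sample dot at (203,234) and the collar at (232,358). The loupe is at right with its lens at (382,250). Next I fit the poses from depth.

```bash
cat >> h.py <<'E'
def fitplate(C,p):
    "plate pose by fitting its top rectangle + fences; returns origin xy, yaw"
    from scipy.optimize import minimize
    x,y,z=C[...,0],C[...,1],C[...,2]
    sat=p.max(-1).astype(int)-p.min(-1)
    roi=(abs(x-540)<220)&(abs(y+140)<200)
    pl=C[roi&(z>6)&(z<14)&(sat<40)]
    fe=C[roi&(z>20)&(z<27)&(p.min(-1)>110)]
    def dens(m,xy,res=1.0):
        im=np.zeros((440,400),np.uint8)
        im[np.clip((xy[:,0]-320)/res,0,439).astype(int),np.clip((xy[:,1]+340)/res,0,399).astype(int)]=1
        return cv2.morphologyEx(im,cv2.MORPH_CLOSE,np.ones((7,7)))
    return pl,fe,dens(0,pl[:,:2]),dens(0,fe[:,:2])
E
python3 - <<'E'
from h import *
for n in('w1','top0'):
    f=np.load(n+'.npz'); p,d,C=f['p'],f['d'],f['C']
    pl,fe,a,b=fitplate(C,p)
    for nm,im in(('plate',a),('fence',b)):
        cs,_=cv2.findContours(im,cv2.RETR_EXTERNAL,cv2.CHAIN_APPROX_NONE)
        for c in sorted(cs,key=cv2.contourArea)[::-1][:2]:
            (cy,cx),(w,h),ang=cv2.minAreaRect(c)   # cols=y rows=x
            print(n,nm,cv2.contourArea(c),'ctr',round(cx+320.5),round(cy-339.5),'size',round(w),round(h),'ang',round(ang,1))
    print('z med',np.median(pl[:,2]),np.median(fe[:,2]),len(fe))
    x,y,z=np.moveaxis(C,-1,0); R=p[...,0].astype(int);G=p[...,1].astype(int);B=p[...,2].astype(int)
    m=(R>120)&(G<60)&(B<60)&(z>110); print('collar',m.sum(),C[m].mean(0),np.percentile(C[m][:,2],[2,50,98]))
    m=(abs(x-515)<70)&(abs(y+155)<60)&(z>26)&(z<35); cs,_=cv2.findContours(m.astype(np.uint8),cv2.RETR_EXTERNAL,cv2.CHAIN_APPROX_NONE)
    P=C[m]; (cx,cy),s,ang=cv2.minAreaRect(P[:,:2].astype(np.float32)); print('sample',cx,cy,s,ang,np.median(P[:,2]),len(P))
    m=(R>100)&(R>G*1.5)&(G>B*1.5)&(z>45)&(z<70)&(abs(y-140)<70)&(abs(x-560)<100); P=C[m]
    (cx,cy),s,ang=cv2.minAreaRect(P[:,:2].astype(np.float32)); 
    w,v=np.linalg.eigh(np.cov(P[:,:2].T)); print('handle',P.mean(0),cx,cy,s,ang,v[:,1],len(P),np.median(P[:,2]))
E
```

```text
w1 plate 41470.5 ctr 532 -144 size 241 210 ang 85.4
w1 plate 12.5 ctr 545 -321 size 17 4 ang 52.4
w1 fence 3449.5 ctr 528 -149 size 149 130 ang 85.3
z med 10.521735171997932 24.47858668466654 1062
collar 196 [ 634.00942164 -125.67471125  190.63181466] [187.74977165 189.1683027  190.16896401]
sample 499.5822448730469 -135.38473510742188 (91.30028533935547, 89.4598159790039) 5.339925765991211 30.670487974691866 863
handle [535.07972203 151.90024069  59.45312672] 537.218017578125 151.28024291992188 (19.842239379882812, 98.68262481689453) 74.87171936035156 [-0.95751207  0.28839319] 654 59.46623729730729
top0 plate 47866.0 ctr 533 -147 size 261 220 ang 85.0
top0 plate 22.5 ctr 734 -273 size 7 9 ang 90.0
top0 fence 29.5 ctr 589 -91 size 9 9 ang 63.4
top0 fence 0.5 ctr 592 -159 size 3 6 ang 59.0
z med 9.568536097050837 23.646806409060062 28<stdin>:12: RuntimeWarning: Mean of empty slice.
  ret = um.true_divide(
Traceback (most recent call last):
IndexError: index -1 is out of bounds for axis 0 with size 0
```

```bash
cat >> h.py <<'E'
O=np.array([532.,-144.]); YAW=0.081
RP=np.array([[np.cos(YAW),-np.sin(YAW)],[np.sin(YAW),np.cos(YAW)]])
def toplate(xy): return (np.asarray(xy)[...,:2]-O)@RP
def toworld(xy): return np.asarray(xy)@RP.T+O
def samplefit(C):
    q=toplate(C); m=(C[...,2]>25.5)&(C[...,2]<35)&(q[...,0]<60)&(q[...,0]>-110)&(q[...,1]<47)&(q[...,1]>-100)
    m=cv2.morphologyEx(m.astype(np.uint8),cv2.MORPH_OPEN,np.ones((3,3)))
    n,l,s,c=cv2.connectedComponentsWithStats(m); k=1+np.argmax(s[1:,4]); P=q[l==k].astype(np.float32)
    return cv2.minAreaRect(P),len(P),P
E
python3 - <<'E'
from h import *
f=np.load('w1.npz'); p,d,C=f['p'],f['d'],f['C']
r,n,P=samplefit(C); print(r,n)
q=toplate(C); z=C[...,2]
m=(z>20)&(z<26)&(p.min(-1)>110)&(abs(q[...,0])<90)&(abs(q[...,1])<80)
F=q[m]; print(len(F))
a=F[(F[:,0]<40)]; print('y fence y range',np.percentile(a[:,1],[1,50,99]), np.polyfit(a[:,0],a[:,1],1))
b=F[(F[:,1]<30)&(F[:,0]>40)]; print('x fence x',np.percentile(b[:,0],[1,50,99]),np.polyfit(b[:,1],b[:,0],1))
R=p[...,0].astype(int); m=(R>130)&(p[...,1]<70)&(p[...,2]<70)&(z>24)&(z<36)&(abs(q[...,0])<100)&(abs(q[...,1])<100); print('dot',m.sum(),q[m].mean(0))
E
```

```text
((-16.438446044921875, -9.614936828613281), (60.12941360473633, 45.43692398071289), 4.559846878051758) 854
1030
y fence y range [45.5831849  52.63363895 59.4550425 ] [-5.88539608e-04  5.25899146e+01]
x fence x [55.77087586 62.76844678 69.77292077] [2.71114840e-03 6.28676816e+01]
dot 13 [-16.08205259  -9.95483354]
```

```bash
python3 -m pendant '[{"dr":[0,0,0],"translation":[-0.42,-0.75,0],"grip":-0.68},{"dr":[0,0,0],"translation":[-0.42,-0.75,0],"grip":-0.68},{"dr":[0,0,0],"translation":[-0.42,-0.75,0],"grip":-0.68},{"dr":[0,0,-0.83],"translation":[0,0,0.9],"grip":-0.68},{"dr":[0,0,-0.83],"translation":[0,0,0.9],"grip":-0.68},{"dr":[0,0,-0.83],"translation":[0,0,0.9],"grip":-0.68},{"dr":[0,0,-0.83],"translation":[0,0,0.9],"grip":-0.68},{"dr":[0,0,0],"translation":[0,0,0],"grip":-0.68}]' 30
cat > tp.py <<'E'
from h import *
s=observe(); R=np.array(s['tcp_rot']); q=toplate(s['eef_pos'])
print(s['time_s'],'plate',np.round(q,1),'z',round(s['eef_pos'][2],1),'yaw err deg',round(np.degrees(np.arctan2(R[1,1],R[0,1])-YAW)-90,2),'tilt',np.round(R[2,:2],3),'q',np.round(s['q'],2),'F',np.round(s['force'],1),'w',s['width'],s['grasp_force'])
E
python3 tp.py
```

```text
time_s: 4.22
eef_pos: [451.1, -156.4, 140.6]
tcp_rot: [[-0.996, -0.086, -0.005], [-0.086, 0.996, 0.001], [0.005, 0.001, -1.0]]
force: [0.4, -0.0, 1.2]
width: 17.6
grasp_force: 0.0
4.225 plate [-81.6  -5.8] z 140.6 yaw err deg 0.28 tilt [0.005 0.001] q [-0.39  0.34  0.78  2.07 -0.32  0.86  2.23] F [ 0.4 -0.   1.2] w 17.555054987247015 0.0
```

```bash
python3 -m pendant '[{"dr":[0,0,0],"translation":[0,-0.08,0.73],"grip":-0.68},{"dr":[0,0,0],"translation":[0,0,0.73],"grip":-0.68},{"dr":[0,0,0],"translation":[0,0,0.72],"grip":-0.68},{"dr":[0,0,0],"translation":[0,0,0],"grip":-0.68}]'
python3 tp.py
python3 -m pendant '[{"dr":[0,0,0],"translation":[-0.2,0,0],"grip":-0.68},{"dr":[0,0,0],"translation":[-0.2,0,0],"grip":-0.68},{"dr":[0,0,0],"translation":[-0.2,0,0],"grip":-0.68},{"dr":[0,0,0],"translation":[-0.2,0,0],"grip":-0.68},{"dr":[0,0,0],"translation":[-0.2,0,0],"grip":-0.68},{"dr":[0,0,0],"translation":[0,0,0],"grip":-0.68}]'
cat > look.py <<'E'
from h import *; import sys
st=observe(); p,d=grab_frame('wrist'); save(sys.argv[1]+'.png',p); C=cloud('wrist',d,st); np.savez(sys.argv[1]+'.npz',p=p,d=d,C=C)
r,n,P=samplefit(C); print('sample',np.round(r[0],1),np.round(r[1],1),round(r[2],1),n)
E
python3 tp.py; python3 look.py w2
```

```text
time_s: 4.72
eef_pos: [453.1, -160.9, 33.8]
tcp_rot: [[-0.996, -0.085, -0.001], [-0.085, 0.996, 0.001], [0.001, 0.001, -1.0]]
force: [0.6, 0.4, 0.4]
width: 14.8
grasp_force: 0.0
4.725 plate [-80.  -10.5] z 33.8 yaw err deg 0.21 tilt [0.001 0.001] q [-0.24  0.54  0.63  2.12 -0.52  0.65  2.41] F [0.6 0.4 0.4] w 14.834577815349883 0.0
time_s: 5.48
eef_pos: [503.7, -157.2, 33.5]
tcp_rot: [[-0.996, -0.086, 0.001], [-0.086, 0.996, -0.001], [-0.001, -0.001, -1.0]]
force: [0.3, 0.3, 0.3]
width: 15.0
grasp_force: 0.0
5.475 plate [-29.3 -10.9] z 33.5 yaw err deg 0.31 tilt [-0.001 -0.001] q [-0.25  0.6   0.62  2.01 -0.53  0.7   2.37] F [0.3 0.3 0.3] w 15.021738895705262 0.0
sample [ -2.4 -11.1] [33.6 19.7] 0.5 1272
```

View pics/w2.png

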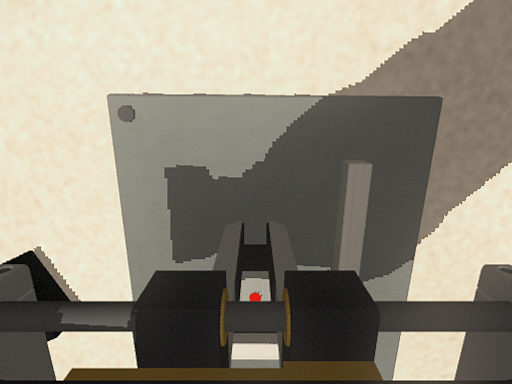

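The sample's red dot at (255,297) shows it centred between the fingers and being pushed squarely. I continue to the fence.

```bash
python3 -m pendant '[{"dr":[0,0,0],"translation":[-0.1,0,0],"grip":-0.68},{"dr":[0,0,0],"translation":[-0.1,0,0],"grip":-0.68},{"dr":[0,0,0],"translation":[-0.08,0,0],"grip":-0.68},{"dr":[0,0,0],"translation":[0,0,0],"grip":-0.68}]'
python3 tp.py
python3 -m pendant '[{"dr":[0,0,0],"translation":[-0.04,0,0],"grip":-0.68},{"dr":[0,0,0],"translation":[-0.04,0,0],"grip":-0.68},{"dr":[0,0,0],"translation":[0,0,0],"grip":-0.68}]'; python3 tp.py
```

```text
time_s: 6.02
eef_pos: [517.2, -156.0, 33.5]
tcp_rot: [[-0.996, -0.086, 0.0], [-0.086, 0.996, -0.0], [-0.0, -0.0, -1.0]]
force: [0.1, 0.1, -0.0]
width: 15.3
grasp_force: 0.0
6.025 plate [-15.8 -10.8] z 33.5 yaw err deg 0.29 tilt [-0. -0.] q [-0.25  0.62  0.62  1.97 -0.54  0.72  2.36] F [ 0.1  0.1 -0. ] w 15.282185005675595 0.0
time_s: 6.4
eef_pos: [519.1, -155.9, 33.3]
tcp_rot: [[-0.996, -0.085, -0.003], [-0.085, 0.996, 0.001], [0.003, 0.001, -1.0]]
force: [-12.7, 0.5, 9.1]
width: 14.9
grasp_force: 6.1
6.4 plate [-13.8 -10.8] z 33.3 yaw err deg 0.24 tilt [0.003 0.001] q [-0.25  0.62  0.62  1.97 -0.53  0.72  2.35] F [-12.7   0.5   9.1] w 14.878120685878999 6.056445837020874
```

```bash
python3 -m pendant '[{"dr":[0,0,0],"translation":[0.3,0,0],"grip":-1},{"dr":[0,0,0],"translation":[0,0,-0.9],"grip":-1},{"dr":[0,0,0],"translation":[0,-0.5,0],"grip":-1},{"dr":[0,0,0],"translation":[-0.55,-0.5,0],"grip":-1},{"dr":[0,0,0],"translation":[-0.55,0,0],"grip":-1},{"dr":[0,0,0],"translation":[0,0,0],"grip":-1}]'; python3 tp.py; python3 look.py w3
```

```text
time_s: 7.15
eef_pos: [565.8, -202.0, 78.3]
tcp_rot: [[-0.996, -0.087, 0.001], [-0.087, 0.996, -0.0], [-0.001, -0.0, -1.0]]
force: [-0.4, 0.7, 0.3]
width: 0.5
grasp_force: 0.0
7.15 plate [ 29.  -60.5] z 78.3 yaw err deg 0.33 tilt [-0.001 -0.   ] q [-0.19  0.64  0.66  1.81 -0.5   0.87  2.36] F [-0.4  0.7  0.3] w 0.4568642168902124 0.0
sample [ 26.2 -10.6] [62.3 46.3] 0.4 4209
```

View pics/w3.png

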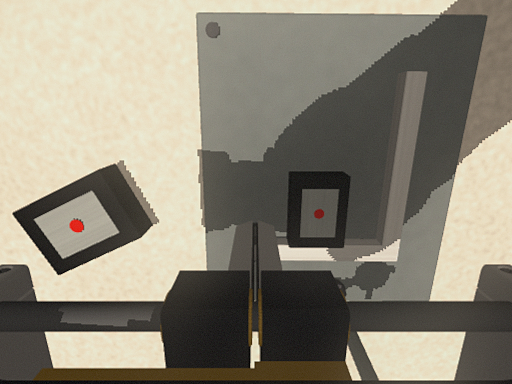

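The sample is now flush on the x fence and square (dot at (319,213)). I lower and push it towards +y.

```bash
python3 -m pendant '[{"dr":[0,0,0],"translation":[0.05,0,0.5],"grip":-1},{"dr":[0,0,0],"translation":[0,0,0.42],"grip":-1},{"dr":[0,0,0],"translation":[0,0.2,0],"grip":-1},{"dr":[0,0,0],"translation":[0,0.2,0],"grip":-1},{"dr":[0,0,0],"translation":[0,0.2,0],"grip":-1},{"dr":[0,0,0],"translation":[0,0.18,0],"grip":-1},{"dr":[0,0,0],"translation":[0,0.1,0],"grip":-1},{"dr":[0,0,0],"translation":[0,0,0],"grip":-1}]'; python3 tp.py
```

```text
time_s: 8.2
eef_pos: [558.9, -157.8, 32.7]
tcp_rot: [[-0.996, -0.086, 0.0], [-0.086, 0.996, 0.0], [-0.001, 0.0, -1.0]]
force: [0.2, 0.0, -0.5]
width: 0.6
grasp_force: 0.0
8.2 plate [ 25.7 -15.9] z 32.7 yaw err deg 0.32 tilt [-0.001  0.   ] q [-0.24  0.67  0.62  1.87 -0.55  0.77  2.33] F [ 0.2  0.  -0.5] w 0.5561442571946078 0.0
```

```bash
python3 -m pendant '[{"dr":[0,0,0],"translation":[0,0.06,0],"grip":-1},{"dr":[0,0,0],"translation":[0,0.04,0],"grip":-1},{"dr":[0,0,0],"translation":[0,0,0],"grip":-1}]'; python3 tp.py;  python3 look.py w4
```

```text
time_s: 8.57
eef_pos: [558.2, -153.8, 32.6]
tcp_rot: [[-0.996, -0.085, 0.0], [-0.085, 0.996, -0.0], [-0.0, -0.0, -1.0]]
force: [-0.2, -2.9, 1.9]
width: 0.3
grasp_force: 1.6
8.575 plate [ 25.4 -11.9] z 32.6 yaw err deg 0.26 tilt [-0. -0.] q [-0.25  0.67  0.62  1.88 -0.55  0.77  2.33] F [-0.2 -2.9  1.9] w 0.3358925510867806 1.6050713136792183
sample [24.4 10.4] [69.8 59. ] 89.9 5453
```

```bash
python3 -m pendant '[{"dr":[0,0,0],"translation":[0,0.06,0],"grip":-1},{"dr":[0,0,0],"translation":[0,0,0],"grip":-1}]'; python3 tp.py
python3 -m pendant '[{"dr":[0,0,0],"translation":[0,-0.4,0],"grip":-1},{"dr":[0,0,0],"translation":[0,0,-1],"grip":-1},{"dr":[0,0,0],"translation":[0,-0.5,-0.7],"grip":-1},{"dr":[0,0,0],"translation":[0.9,-0.6,0],"grip":-1},{"dr":[0,0,0],"translation":[0,0,0],"grip":-1}]'; python3 tp.py;  python3 look.py w5
```

```text
time_s: 8.88
eef_pos: [558.1, -153.4, 33.0]
tcp_rot: [[-0.996, -0.084, 0.002], [-0.084, 0.996, -0.004], [-0.001, -0.004, -1.0]]
force: [-0.3, -16.4, 0.2]
width: 0.5
grasp_force: 8.4
8.875 plate [ 25.2 -11.5] z 33.0 yaw err deg 0.16 tilt [-0.001 -0.004] q [-0.25  0.67  0.62  1.88 -0.54  0.76  2.32] F [ -0.3 -16.4   0.2] w 0.4734094559304398 8.407571988645941
time_s: 9.5
eef_pos: [516.8, -232.0, 118.0]
tcp_rot: [[-0.997, -0.081, -0.0], [-0.081, 0.997, 0.0], [0.0, 0.0, -1.0]]
force: [-0.1, -0.5, -0.7]
width: 0.6
grasp_force: 0.0
9.5 plate [-22.2 -86.5] z 118.0 yaw err deg -0.01 tilt [0. 0.] q [-0.18  0.53  0.72  1.87 -0.44  0.9   2.4 ] F [-0.1 -0.5 -0.7] w 0.6378028496317665 0.0
sample [25.3 22.4] [61.6 45.6] 0.0 2743
```

View pics/w5.png

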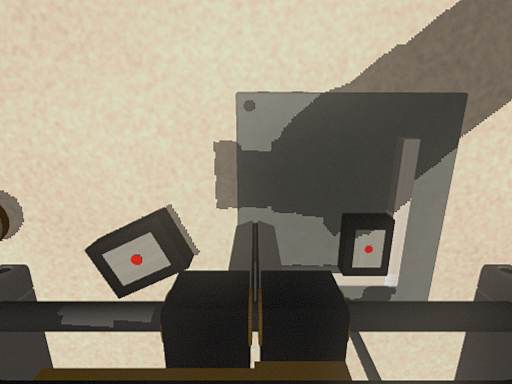

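The sample is home: the fit gives (25.3, 22.4), angle 0, dot at (368,249). Now to the loupe.

```bash
python3 -m pendant '[{"dr":[0,0,0],"translation":[0,0.8,-0.5],"grip":-0.2},{"dr":[0,0,0],"translation":[-0.1,0.95,-0.5],"grip":-0.2},{"dr":[0,0,0],"translation":[-0.1,0.95,-0.5],"grip":-0.2},{"dr":[0,0,0],"translation":[-0.1,0.95,-0.3],"grip":-0.2},{"dr":[0,0,0],"translation":[-0.1,0.95,0],"grip":-0.2},{"dr":[0,0,0],"translation":[-0.1,0.95,0],"grip":-0.2},{"dr":[0,0,0],"translation":[-0.1,0.95,0],"grip":-0.2},{"dr":[0,0,0],"translation":[-0.1,0.95,0],"grip":-0.2}]' 30
python3 -m pendant '[{"dr":[0,0,0.89],"translation":[0,0,0],"grip":-0.2},{"dr":[0,0,0.89],"translation":[0,0,0],"grip":-0.2},{"dr":[0,0,0.89],"translation":[0,0,0],"grip":-0.2},{"dr":[0,0,0.89],"translation":[0,0,0],"grip":-0.2},{"dr":[0,0,0],"translation":[0,0,0],"grip":-0.2}]'
cat > loupe.py <<'E'
from h import *
st=observe(); p,d=grab_frame('wrist'); C=cloud('wrist',d,st); save('loupe.png',p)
x,y,z=np.moveaxis(C,-1,0); R,G,B=np.moveaxis(p.astype(int),-1,0)
m=(R>90)&(R>G*1.5)&(G>B*1.3)&(z>45)&(z<70)&(abs(y-140)<70)&(abs(x-560)<100); P=C[m]
(cx,cy),s,ang=cv2.minAreaRect(P[:,:2].astype(np.float32)); w,v=np.linalg.eigh(np.cov(P[:,:2].T)); h=v[:,1]*np.sign(v[0,1])
print('handle',cx,cy,np.round(s,1),ang,h,np.median(P[:,2]),len(P))
T=np.array(st['tcp_rot']); print('delta to ctr in tool',(np.array([cx,cy,52])-st['eef_pos'])@T,'handle in tool',T[:2,:2].T@h)
E
python3 loupe.py; python3 tp.py
```

```text
time_s: 10.55
eef_pos: [522.3, 147.7, 207.4]
tcp_rot: [[-0.996, -0.087, -0.0], [-0.087, 0.996, 0.0], [0.0, 0.0, -1.0]]
force: [0.7, -0.4, 0.3]
width: 37.4
grasp_force: 0.0
time_s: 11.18
eef_pos: [522.4, 145.9, 207.2]
tcp_rot: [[-0.96, 0.281, -0.001], [0.281, 0.96, -0.0], [0.0, -0.001, -1.0]]
force: [-0.5, -0.8, 0.0]
width: 37.4
grasp_force: 0.0
handle 537.2417602539062 152.15020751953125 [17.3 97.8] 72.57369995117188 [ 0.95630338 -0.29237621] 59.5260871259827 1160
delta to ctr in tool [-12.55613295  10.22677801 155.17880375] handle in tool [-0.99993314 -0.01155382]
11.225 plate [ 13.9 289.6] z 207.2 yaw err deg -20.9 tilt [ 0. -0.] q [-0.98  0.37  0.81  1.86 -0.31  1.04  1.24] F [ 0.8 -0.1  0.1] w 37.38537492737689 0.0
```

View pics/loupe.png

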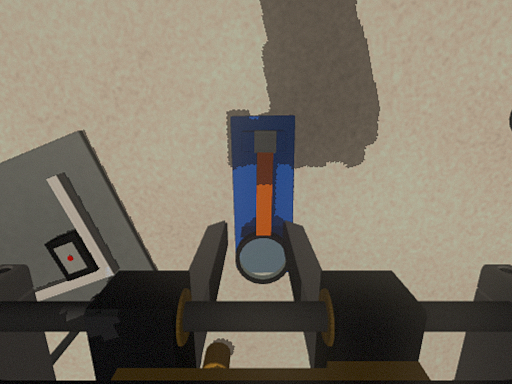

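The loupe lies straight along tool x, with the handle at (264,195) and the lens at (262,259). Lowering and gripping.

```bash
python3 -m pendant '[{"dr":[0,0,0],"translation":[-0.2,0.2,0.8],"grip":-0.2},{"dr":[0,0,0],"translation":[0,0,0.8],"grip":-0.2},{"dr":[0,0,0],"translation":[0,0,0.8],"grip":-0.2},{"dr":[0,0,0],"translation":[0,0,0.5],"grip":-0.2},{"dr":[0,0,0],"translation":[0,0,0.2],"grip":-0.2},{"dr":[0,0,0],"translation":[0,0,0],"grip":-0.2}]'; python3 - <<'E'
from h import *
s=observe(); T=np.array(s['tcp_rot']); print((np.array([534.3,153,50])-s['eef_pos'])@T, s['width'],s['force'])
E
```

```text
time_s: 11.98
eef_pos: [534.9, 151.9, 52.5]
tcp_rot: [[-0.959, 0.282, -0.0], [0.282, 0.959, -0.0], [0.0, -0.0, -1.0]]
force: [-0.1, 0.6, 0.3]
width: 37.4
grasp_force: 0.0
[0.90438098 0.9183456  2.49367977] 37.42646260383032 [-0.11297715  0.55271881  0.29525822]
```

```bash
python3 -m pendant '[{"dr":[0,0,0],"translation":[0.02,0.02,0.05],"grip":-0.2},{"dr":[0,0,0],"translation":[0,0,0],"grip":-1},{"dr":[0,0,0],"translation":[0,0,0],"grip":-1},{"dr":[0,0,0],"translation":[0,0,0],"grip":-1},{"dr":[0,0,0],"translation":[0,0,0],"grip":-1}]' 35; python3 tp.py
```

```text
time_s: 12.6
eef_pos: [534.4, 153.2, 50.3]
tcp_rot: [[-0.959, 0.283, 0.0], [0.283, 0.959, 0.0], [-0.0, 0.0, -1.0]]
force: [-1.4, -0.2, 5.8]
width: 18.0
grasp_force: 35.0
12.6 plate [ 26.4 296. ] z 50.3 yaw err deg -21.08 tilt [-0.  0.] q [-0.84  0.62  0.65  1.93 -0.53  0.77  1.4 ] F [-1.4 -0.2  5.8] w 17.965018729011057 34.994258880615234
```

```bash
python3 -m pendant '[{"dr":[0,0,0],"translation":[0,0,-0.2],"grip":-1},{"dr":[0,0,0],"translation":[0,0,-0.4],"grip":-1},{"dr":[0,0,0],"translation":[0,0,-0.6],"grip":-1},{"dr":[0,0,0],"translation":[0,0,-0.6],"grip":-1},{"dr":[0,0,0],"translation":[0,0,-0.6],"grip":-1},{"dr":[0,0,0],"translation":[0,0,-0.3],"grip":-1},{"dr":[0,0,0],"translation":[0,0,0],"grip":-1}]'; python3 tp.py
python3 - <<'E'
from h import *
for c in('scene','top'):
    p,d=grab_frame(c); C=cloud(c,d); R,G,B=np.moveaxis(p.astype(int),-1,0)
    x,y,z=np.moveaxis(C,-1,0)
    m=(R>90)&(R>2.2*G)&(R>2*B)&(np.hypot(x-636,y+125)<30)&(z>100); P=C[m]
    print(c,len(P),np.round(P.mean(0),1) if len(P) else '',np.round(np.percentile(P[:,2],[0,10,50,90,100]),1) if len(P) else '')
    m=(z>150)&(z<230)&(abs(x-600)<60)&(abs(y-140)<70); P=C[m]; print(' loupe pts',len(P),np.round(np.median(P,0),1),np.round(np.percentile(P[:,2],[5,50,95])))
f=np.load('w1.npz'); C=f['C'];p=f['p']; R,G,B=np.moveaxis(p.astype(int),-1,0)
v,u=np.nonzero((R>120)&(G<60)&(B<60)&(C[...,2]>110)); print(u.min(),u.max(),v.min(),v.max())
for r in range(v.min(),v.max()+1,2): k=u[v==r]; print(r,len(k),np.round(C[r,int(np.median(k))],1),p[r,int(np.median(k))])
E
```

```text
time_s: 13.48
eef_pos: [534.5, 153.3, 185.9]
tcp_rot: [[-0.959, 0.283, 0.001], [0.283, 0.959, 0.001], [-0.001, 0.001, -1.0]]
force: [-1.5, -0.9, -2.7]
width: 17.7
grasp_force: 35.0
13.475 plate [ 26.5 296.1] z 185.9 yaw err deg -21.07 tilt [-0.001  0.001] q [-0.96  0.43  0.79  1.85 -0.36  1.01  1.27] F [-1.5 -0.9 -2.7] w 17.71278244925163 34.98471736907959
scene 35 [ 640.9 -129.5  189.5] [186.7 188.3 189.1 191.4 195. ]
 loupe pts 302 [607.2 133.3 191.7] [184. 192. 212.]
top 53 [ 634.5 -128.7  189.3] [181.8 184.7 187.7 191.3 234.3]
 loupe pts 192 [624.  111.2 190.2] [184. 190. 195.]
221 243 351 368
351 3 [ 622.6 -119.3  189.8] [122  31  26]
353 12 [ 625.4 -124.2  189. ] [151  27  22]
355 12 [ 628.  -127.8  188.7] [151  33  28]
357 10 [344.9 -14.6 485.6] [149  33  22]
359 12 [ 633.1 -131.9  189.2] [152  37  26]
361 15 [ 634.  -129.2  192.1] [132  44  38]
363 14 [ 642.9 -121.3  189. ] [141  38  32]
365 11 [ 645.6 -122.1  189.4] [141  36  25]
367 8 [ 649.6 -123.3  188.7] [132  39  30]
```

```bash
python3 -m pendant '[{"dr":[0,0,0],"translation":[-0.02,-0.3,0],"grip":-1},{"dr":[0,0,0],"translation":[-0.03,-0.5,0],"grip":-1},{"dr":[0,0,0],"translation":[-0.03,-0.6,0],"grip":-1},{"dr":[0,0,0],"translation":[-0.03,-0.6,0],"grip":-1},{"dr":[0,0,0],"translation":[-0.03,-0.6,0],"grip":-1},{"dr":[0,0,0],"translation":[-0.03,-0.6,0],"grip":-1},{"dr":[0,0,0],"translation":[-0.03,-0.6,0],"grip":-1},{"dr":[0,0,0],"translation":[-0.03,-0.5,0],"grip":-1}]'
python3 -m pendant '[{"dr":[0,0,0],"translation":[-0.01,-0.4,0.02],"grip":-1},{"dr":[0,0,0],"translation":[0,-0.2,0.02],"grip":-1},{"dr":[0,0,0],"translation":[0,0,0],"grip":-1},{"dr":[0,0,0],"translation":[0,0,0],"grip":-1}]'; python3 - <<'E'
from h import *
s=observe(); T=np.array(s['tcp_rot']); w=toworld([25.2,22.4]); lens=np.array(s['eef_pos'])+T@[-85,0,-1.8]
print('lens est',lens,'target',w,'err tool',(np.r_[w,185.5]-lens)@T,s['width'],s['q'])
for c in('scene','top','wrist'):
    p,d=grab_frame(c); C=cloud(c,d,s); save('f_'+c+'.png',p)
    z=C[...,2]; m=(z>165)&(z<205)&(np.hypot(C[...,0]-w[0],C[...,1]-w[1])<60); P=C[m]
    if len(P): (a,r)=cv2.minEnclosingCircle(P[:,:2].astype(np.float32)); print(c,len(P),np.round(np.percentile(P,[2,50,98],axis=0),1).tolist())
    for k in mark_of(c,'loupe_lens')[:2]: print(c,k['p'],k['point'],C[int(k['point'][0]),int(k['point'][1])])
a=cv2.imread('pics/f_top.png')[170:300,220:380]; b=cv2.imread('pics/f_scene.png')[130:260,130:290]
cv2.imwrite('pics/fin.png',np.hstack([cv2.resize(a,None,fx=2.5,fy=2.5),cv2.resize(b,None,fx=2.5,fy=2.5)]))
E
```

```text
time_s: 14.58
eef_pos: [482.9, -59.1, 184.8]
tcp_rot: [[-0.959, 0.285, -0.0], [0.285, 0.959, 0.0], [0.0, -0.0, -1.0]]
force: [-0.2, -0.4, -1.2]
width: 17.8
grasp_force: 35.0
time_s: 15.08
eef_pos: [476.4, -84.9, 182.9]
tcp_rot: [[-0.959, 0.282, -0.0], [0.282, 0.959, 0.0], [0.0, 0.0, -1.0]]
force: [-0.4, -0.2, -1.8]
width: 17.6
grasp_force: 35.0
lens est [ 557.95368011 -108.88583794  184.70768893] target [ 555.30495998 -119.63447435] err tool [ -0.49554943 -11.05907977  -0.79236675] 17.57312717154367 [-0.64872203  0.3001787   0.89709907  2.01886386 -0.28764438  0.95202498
  1.6803375 ]
scene 248 [[505.0, -144.7, 179.5], [553.9, -114.6, 188.1], [589.2, -85.4, 193.2]]
scene 0.85 [206.0, 323.2] [762.63896779 217.10993607   9.43452571]
scene 0.54 [173.0, 211.8] [ 554.05572008 -113.94475931  186.35605858]
top 165 [[552.9, -142.7, 182.7], [573.1, -120.2, 189.0], [589.1, -92.8, 195.4]]
top 0.72 [166.3, 183.6] [760.36117225 213.43207613   9.46413243]
top 0.64 [223.4, 290.4] [525.27252249 -79.18349702 527.4046238 ]
wrist 2222 [[501.9, -125.5, 187.1], [547.9, -103.8, 188.3], [566.5, -88.0, 192.9]]
wrist 0.7 [356.6, 252.1] [ 554.33895494 -109.81546115  188.6415744 ]
wrist 0.64 [344.9, 251.2] [ 544.61621971 -107.64315048  188.49974258]
```

View pics/fin.png

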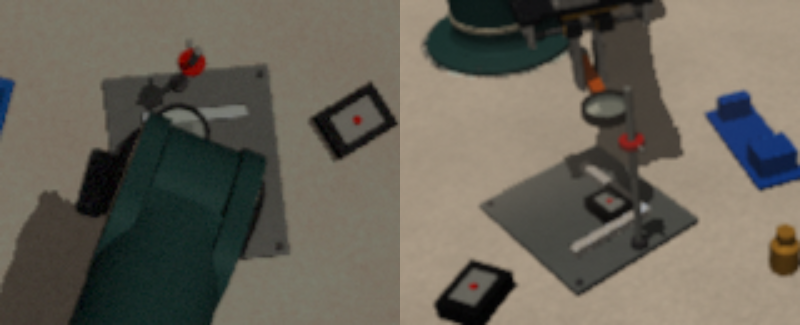

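View pics/f_wrist.png

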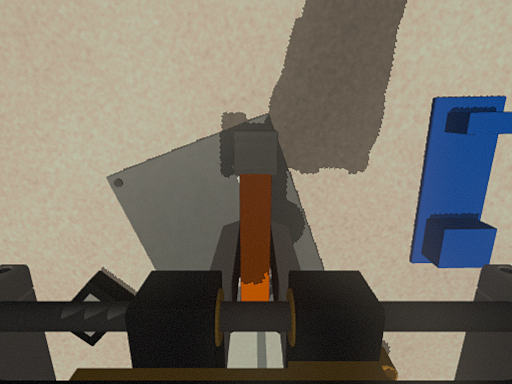

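The loupe is held straight (handle at (256,230) in the wrist view) and the lens is 11 mm short. I correct that, then check level and the sample.

```bash
python3 -m pendant '[{"dr":[0,0,0],"translation":[-0.01,-0.1,-0.01],"grip":-1},{"dr":[0,0,0],"translation":[0,-0.12,-0.01],"grip":-1},{"dr":[0,0,0],"translation":[0,0,0],"grip":-1},{"dr":[0,0,0],"translation":[0,0,0],"grip":-1},{"dr":[0,0,0],"translation":[0,0,0],"grip":-1}]'; python3 - <<'E'
from h import *
s=observe(); T=np.array(s['tcp_rot']); w=toworld([25.2,22.4]); lens=np.array(s['eef_pos'])+T@[-85,0,-1.8]
print('err tool',(np.r_[w,185.5]-lens)@T,s['width'],'vel',np.abs(s['joint_vel']).max())
p,d=grab_frame('wrist'); C=cloud('wrist',d,s); L=(C-np.array(s['eef_pos']))@T; R,G,B=np.moveaxis(p.astype(int),-1,0)
m=(R>90)&(R>G*1.5)&(G>B*1.3)&(abs(L[...,2]+9)<15)&(abs(L[...,1])<12); P=L[m]; A=np.c_[P[:,:2],np.ones(len(P))]
print('handle plane slopes',np.linalg.lstsq(A,P[:,2],rcond=None)[0],len(P),'x range',P[:,0].min(),P[:,0].max(),'y mean',np.polyfit(P[:,0],P[:,1],1))
m=(abs(L[...,2]+9)<12)&(abs(L[...,1])<16)&(L[...,0]>20); print('rear end x',np.percentile(L[m][:,0],[50,99]))
p,d=grab_frame('scene'); C=cloud('scene',d)
q=toplate(C); R,G,B=np.moveaxis(p.astype(int),-1,0); m=(R>110)&(G<80)&(B<80)&(abs(C[...,2]-30)<6)&(np.abs(q-[25,22]).max(-1)<30); print('scene dot',m.sum(),q[m].mean(0) if m.any() else '')
r,n,P=samplefit(C); print('sample scene',r,n)
m=(C[...,2]>175)&(C[...,2]<205)&(np.hypot(C[...,0]-w[0],C[...,1]-w[1])<45); P=C[m]; print('lens scene',np.percentile(P,[2,50,98],axis=0).round(1).tolist(),w)
E
```

```text
time_s: 16.0
eef_pos: [473.8, -95.9, 184.0]
tcp_rot: [[-0.959, 0.283, -0.0], [0.283, 0.959, -0.0], [0.0, -0.0, -1.0]]
force: [-0.2, 0.6, -0.7]
width: 17.7
grasp_force: 35.0
err tool [0.06251773 0.25911548 0.26875871] 17.70339341276705 vel 0.0030294989803021036
handle plane slopes [ 6.35475671e-05  2.59720116e-03 -9.27644500e+00] 3512 x range -35.36924708555699 46.62757645410501 y mean [ 0.00527009 -0.08015738]
rear end x [49.82166188 69.86304055]
scene dot 0 
sample scene ((25.70357894897461, 19.386869430541992), (62.77339553833008, 45.06551742553711), 1.9667682647705078) 154
lens scene [[519.3, -155.2, 179.8], [556.1, -124.2, 189.0], [587.1, -93.6, 194.8]] [ 555.30495998 -119.63447435]
```

```bash
python3 -c "
from cell import *
print(close_job())"
```

```text
the job is handed in; nothing more can be done
None
```

I pushed the sample flush into the fence corner and handed in with the loupe still held level above its red dot, at about the collar's height; my last measurements were within tolerance, but no verdict came back.

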